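Eject the collar tracker and trap it

ROBOT

A 6-joint arm with a two-finger parallel gripper is mounted at the origin on the work surface. World frame = base frame: x ahead of the robot, y to its left, z up, the work surface at z = 0. Lengths are in mm, angles in rad, forces in N, time in s.
With the tool pointing down it reaches from about 275 to 775 mm from the base axis. Payload 14.6 kg.
Tool frame: the origin (TCP) lies at the very end of the fingers, on their centre line; the grasp point (between the pads) lies 19 mm behind it; z points along the fingers, y is the line along which they close (so a half turn about z gives the same grasp; the last joint's range is limited). The gripper opens to 85 mm and grips with 20 to 120 N. Pads are 22 mm wide; open, the fingers measure 114 mm over their backs; the gripper's body (76 mm by 85 mm) begins 54 mm behind the grasp point. The pads swing forward as they close: fully open they stand 13 mm farther back than shut.
Start: joints at [1.149, 0.263, -0.048, 1.259, 0, 1.415], TCP at [138.419, 506.427, 231.278] pointing down, gripper open.
Joint ranges: [-2.65, 2.65], [-0.89, 1.7], [-1.18, 1.37], [-2.13, 2.11], [-1.35, 1.29], [-3.14, 3.14]. Speed limits (rad/s): [1.89, 1.89, 2.57, 2.79, 3.14, 3.14].

INTERFACE

Orientations are given as [roll, pitch, yaw] about the fixed x, y, z axes, in that order (R = Rz(yaw) Ry(pitch) Rx(roll)).
In Python, from rig import ctrl, viewer gives the robot as it stands.
- The arm moves only by the shell command python3 -m pendant 'ROWS' [FORCE]. ROWS is JSON, a list of rows, each an object with "travel": the shift along the tool's x, y, z each as a share of 0.15 m, from -1 to 1, a list of three; "dr": the turn, a rotation vector about the tool's x, y, z each as a share of 90 degrees, from -1 to 1, a list of three; "gripper": the closure, from 0 (fully open) to 1 (shut). A call has 1 to 5 rows; each row is the pose to reach, as a shift and turn from the pose commanded when the call began, along the tool's axes at that moment; what a row does not reach only later rows make up. A row lasts 1/10 s, in which the tool goes at most 50 mm and 8.59 degrees, less where a joint would pass 70% of its speed; a pose out of reach is approached as far as the arm can. A call with a number of a shift or a turn outside -1 to 1 is refused whole. A call with a gripper value outside its range is refused whole. The fingers move at their own pace and stop on an object; FORCE is the grip in N (left out, the last holds). Time passes only in rows, so rows that repeat a pose let the fingers close. It gives the time, the measured TCP pose, the force, the opening and the grip force at its end, in the units of the state.
- ctrl.state(): the state, without advancing time (a new reading comes with each control period).
- viewer.capture(name): name is "scene" or "top"; returns (picture, depth): 480x640x3 uint8, red, green, blue; 480x640 float32, mm along the optical axis (not along the pixel's ray), 0 where there is no reading.
- viewer.camera_params(name): a dict with "mtx" (3x3 intrinsics, pixels), "dist_coeffs" ([k1, k2, p1, p2, k3] as OpenCV has them; the pictures are not rectified), "cam_to_world" (4x4, takes a point from camera to world coordinates). Camera axes: x right, y down, z forward; pixel columns grow to the right and rows downward; lengths in mm; the calibration is good to about 2 mm. A picture is of the moment at which its call begins. camera_params takes no time and is no camera call.
- ctrl.hand_in(): hands the job in; it is judged then, once.
The state is a dict: "t": time; "q": joint angles; "qd": joint speeds; "effort": joint torques, N m; "eef_pos": TCP position; "ee_rot": TCP orientation; "ft_force": force on the tool from outside, world axes, zero at the start; "wrist_torque": the same for the moment, N m; "opening": finger opening in mm; "grasp_force": force on a finger pad.
Only numpy, scipy, OpenCV 4.12 (cv2) and the standard library are available. Lean on these libraries where they do the work, as an engineer would, in place of code of your own. Each camera call takes 0.05 s, during which the arm holds its last target. There are 200 camera calls.

TASK

The coral dog-collar tracker sits in its white spring-eject dock. Press the dock's blue button right down with one finger, and with the other finger trap the tracker on the dock's exit apron as it pops out, before it shoots off the end. Finish while still holding like that, button down and tracker pressing against your finger; do not pick up or lift anything, and leave the other things on the shelf where they are.

Things in the scene. Friction and masses are not known exactly. Their poses are not given: they have to be found in the camera images.
- dock: White dock fixed to the shelf, 165 (x) x 94 (y) x 48 mm. Origin: on the shelf, under the parked tracker's centre; z up. The tracker is ejected along the dock's -x over a flat deck 20 mm above the shelf, y -23 to 23 mm, ending at x = -76. Cradle walls 12 mm tall, inner faces y = +-17, run x -20 to 32. Spring housing behind, x 33 to 88, 48 mm tall. The base beside the deck (to y = 69) is 12 mm tall.
- eject (a joint): Travel of the blue button, m: 0 up, 0.010 fully down. Its spring resists with about 1.5 N at first, 4 N fully down, plus up to 3 N of gate friction before the release. The gate frees the tracker at about 5 to 6 mm of travel. It springs back up when let go. The gate, part of the button, stands in front of the parked tracker (dock x -22 to -26 mm, 24 mm wide, 6 mm above the deck).
- button_top (a point): Centre of the top face of the blue button, 40 (dock x) x 30 mm (dock y). It lies at dock x = -50, y = 48 mm, z = 35 mm when up and 25 mm when fully down.
- stop_zone (a point): Point on the deck (dock x = -50, y = 0, z = 20 mm) in the middle of the exit apron, the bare wall-less deck from x = -26 to -76. A finger standing here, tip less than 15 mm above the deck, stops the tracker. It lies beside the button, 48 mm away, so an open gripper coming straight down puts one finger here and one on the button. The fully pressed button's top is 5 mm above the deck.
- tracker_mid (a point): Centre of the coral tracker, a loose rounded block 44 (along the slide) x 30 x 18 mm, about 60 g, flat on the deck. Parked at dock x = 0, y = 0, z = 29 mm, front face at x = -22. A spring plunger pushes it along -x with 3 N at first and 1.2 N after 45 mm, where the plunger ends. Unhindered it shoots off the apron in a fraction of a second.
- tracker: The same tracker, origin at the centre of its underside.
- carabiner: Aluminium carabiner lying flat, 86 x 46 x 8 mm, close to the dock on the side away from the button. Bystander; origin at its middle, underneath.
- bone: Coral hard silicone chew bone lying flat, 120 x 56 x 32 mm, close to the dock on the button's side. Bystander; origin at its middle, underneath.
- flashlight: White plastic flashlight standing on its lens, 52 mm wide, 135 mm tall. Bystander; origin under its centre.
- canister: Stainless treat canister, 104 mm wide, 150 mm tall. Bystander; origin under its centre.
- bowl: Blue ceramic bowl, 120 mm wide, 45 mm tall. Bystander; origin under its centre.
- bag_tube: Green plastic waste-bag tube, 44 mm wide, 85 mm tall. Bystander; origin under its centre.

How it is judged (in metres and radians):
On the way, in this order (a step that is already met when the one before it is completed fails the run):
1. the button starts down (value of joint eject above 0.0025 m).
2. the popped tracker is trapped against a finger on the apron, button down (x of tracker_mid in the frame of dock between -0.043 and -0.006 m and z of tracker_mid in the frame of dock between 0.025 and 0.034 m and y of tracker_mid in the frame of dock between -0.012 and 0.012 m and contact force between the fingers and tracker above 0.3 N and value of joint eject above 0.007 m and linear speed of tracker below 0.03 m/s), for 0.3 s.
At the end, for the whole second after the job is handed in: The button is held down (travel over 7 mm of 10). The tracker has popped out 6 to 43 mm from its parked place, lies flat on the deck within 12 mm of its middle line, presses on a finger with more than 0.3 N, and is at rest (all of step 2); the arm keeps its last pose, push and grip.
It fails at once if the tracker slides away: more than 55 mm out, or off the deck (x of tracker_mid in the frame of dock below -0.055 m or z of tracker_mid in the frame of dock below 0.02 m).
It fails at once if the tracker is lifted (more than 10 mm) (z of tracker_mid in the frame of dock above 0.039 m).
It fails at once if a bystander is moved more than 20 mm (distance of any of carabiner, bone, flashlight, canister, bowl, bag_tube from where it was at the start of the episode above 0.02 m).
It also fails if it takes over 29 s, if anything falls off the work surface, if the arm or the gripper's body presses on something with over 40 N, if the wrist force passes 120 N, or if a joint passes its speed limit or range.

## Working session

There is one attempt and no reset: what is moved stays moved. The work goes in short steps, Python scripts to look and compute and a shell command to move; the robot and the scene stay as the last step left them, time stands still between calls to the robot, and variables do not carry over. Pictures are saved under pics/ and viewed, at most 10 in all, crops included, and the job is handed in when it is done.

```bash
mkdir -p pics; ls; python3 - <<'E'
from rig import ctrl, viewer
import cv2,numpy as np
s=ctrl.state(); print(s['t'],s['eef_pos'],s['ee_rot'],s['opening'],s['ft_force'])
for n in("scene","top"):
    p,d=viewer.capture(n); cv2.imwrite(f'pics/{n}0.png',p[:,:,::-1]); np.save(f'pics/{n}0.npy',d)
    c=viewer.camera_params(n); print(n,np.round(c['mtx'],1).tolist(),c['dist_coeffs'],np.round(c['cam_to_world'],3).tolist())
E
```

```text
pics
0.0 [138.31155042 506.15357523 230.80137064] [-3.14048786e+00 -1.52682234e-04  2.87479771e+00] 85.34924408315489 [0.09580426 0.569104   0.56583177]
scene [[475.7, 0.0, 319.9], [0.0, 475.7, 234.6], [0.0, 0.0, 1.0]] [-0.12819676  0.          0.          0.          0.        ] [[-0.265, 0.681, -0.683, 1313.575], [0.964, 0.191, -0.183, 199.119], [0.006, -0.707, -0.708, 854.148], [0.0, 0.0, 0.0, 1.0]]
top [[516.3, 0.0, 317.1], [0.0, 516.3, 238.4], [0.0, 0.0, 1.0]] [0.03874497 0.         0.         0.         0.        ] [[-0.019, -0.985, 0.172, 332.087], [-1.0, 0.015, -0.024, 25.605], [0.021, -0.172, -0.985, 1179.14], [0.0, 0.0, 0.0, 1.0]]
```

View pics/scene0.png

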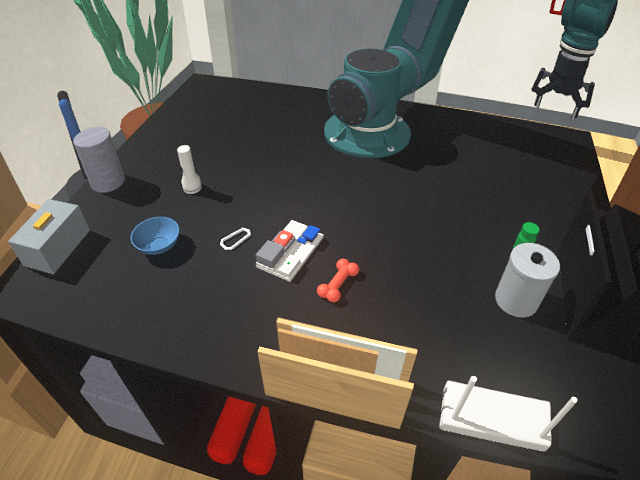

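View pics/top0.png

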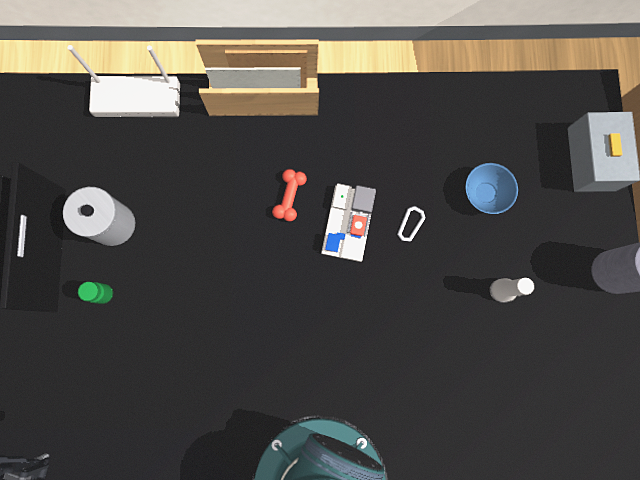

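Both views show the dock at top (350,222) and scene (290,250). The tracker is at top (358,225), the button at top (335,242), and the exit faces the robot. Next I'll enlarge both.

```bash
python3 - <<'E'
import cv2,numpy as np
a=cv2.imread('pics/top0.png')[175:270,310:390]; b=cv2.imread('pics/scene0.png')[210:290,245:335]
A=cv2.resize(a,None,fx=6,fy=6,interpolation=cv2.INTER_CUBIC)[:570,:]
B=cv2.resize(b,(0,0),fx=3.5,fy=3.5,interpolation=cv2.INTER_CUBIC)
o=np.zeros((570,800,3),np.uint8); o[:,:480]=A; o[:280,480:795]=B; cv2.imwrite('pics/crop0.png',o)
E
```

```text
(no output)
```

View pics/crop0.png

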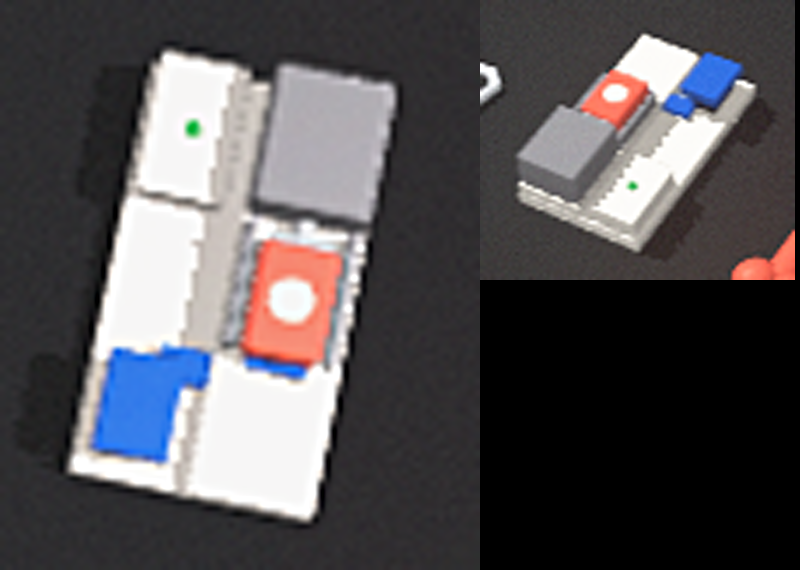

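The enlarged crop shows the following (crop pixels):
- **Top view:** tracker dot at (292,300), button centre at about (139,404), housing corners (278,65), (397,85), (372,222) and (258,205), deck end at (188,492)–(312,520).
- **Scene view:** tracker dot at (615,93), button centre at (712,80).

Now triangulate.

```bash
cat >h.py <<'E'
import numpy as np,cv2
from rig import viewer
def ray(n,px):
    c=viewer.camera_params(n);T=np.array(c['cam_to_world'])
    u=cv2.undistortPoints(np.array([[px]],float),np.array(c['mtx']),np.array(c['dist_coeffs']))[0,0]
    d=T[:3,:3]@[*u,1]; return T[:3,3],d/np.linalg.norm(d)
def tri(p,q):
    (a,d),(b,e)=ray('top',p),ray('scene',q)
    s=np.linalg.lstsq(np.c_[d,-e],b-a,rcond=None)[0]
    P,Q=a+s[0]*d,b+s[1]*e; return (P+Q)/2,np.linalg.norm(P-Q)
def plane(n,px,z):
    o,d=ray(n,px); return o+d*(z-o[2])/d[2]
t=lambda u,v:(310+(u+.5)/6-.5,175+(v+.5)/6-.5)
s=lambda u,v:(245+(u-480+.5)/3.5-.5,210+(v+.5)/3.5-.5)
E
python3 - <<'E'
from h import *
np.set_printoptions(precision=1,suppress=True)
D=np.load('pics/top0.npy');
print('tracker',tri(t(292,300),s(615,93)),'button',tri(t(139,404),s(712,80)))
print('plane trk',plane('top',t(292,300),38),plane('scene',s(615,93),38),'btn',plane('top',t(139,404),35),plane('scene',s(712,80),35))
# fit dock pose from top points
pts=[((292,300),(0,0,38)),((139,404),(-50,48,35)),((278,65),(88,23,48)),((397,85),(88,-23,48)),((372,222),(33,-23,48)),((258,205),(33,23,48)),((188,492),(-76,23,20)),((312,520),(-76,-23,20))]
W=np.array([plane('top',t(*a),b[2])[:2] for a,b in pts]);M=np.array([b[:2] for a,b in pts],float)
wm,mm=W.mean(0),M.mean(0);H=(M-mm).T@(W-wm);yaw=np.arctan2(H[0,1]-H[1,0],H[0,0]+H[1,1])
R=np.array([[np.cos(yaw),-np.sin(yaw)],[np.sin(yaw),np.cos(yaw)]]);o=wm-R@mm
print('dock',o,yaw);print(W-(M@R.T+o))
for a in[(-50,48),(-50,24),(-50,0)]:print(a,o+R@a)
for uv in[(292,300),(139,404),(250,440)]:
    u,v=t(*uv);d=D[round(v),round(u)];c=viewer.camera_params('top');o_,r=ray('top',(u,v));T=np.array(c['cam_to_world']);print(uv,o_+r*d/(r@T[:3,2]))
E
```

```text
tracker (array([560.1, -94.7,  43. ]), np.float64(0.7234371551996607)) button (array([522.7, -36.6,  35.5]), np.float64(1.267446303438272))
plane trk [561.2 -95.6  38. ] [555.4 -96.2  38. ] btn [522.9 -37.2  35. ] [522.2 -36.1  35. ]
dock [560.2 -95.8] -0.22175118274919628
[[ 1.   0.2]
 [ 1.   0.8]
 [-1.3  0.6]
 [ 0.4  0.7]
 [ 1.2 -0. ]
 [-1.7 -2.3]
 [ 0.3  0.9]
 [-1.  -0.8]]
(-50, 48) [521.9 -38. ]
(-50, 24) [516.7 -61.4]
(-50, 0) [511.4 -84.8]
(292, 300) [561.  -95.5  38.9]
(139, 404) [522.7 -37.2  36.1]
(250, 440) [511.2 -80.   17.9]
```

Tracker height comes out at 38–43 mm (38 expected) and the button at 35.5 mm (35 expected). Residuals are within about 2 mm. The dock sits at (560, -96) with yaw -0.222, so the goal TCP is about (516.7, -61.4) with yaw 2.92. I'll travel at the current height with the fingers half closed.

```bash
python3 -m pendant '[{"travel":[-1,-0.87,0],"dr":[0,0,0],"gripper":0.6},{"travel":[-1,-0.87,0],"dr":[0,0,0],"gripper":0.6},{"travel":[-1,-0.87,0],"dr":[0,0,0],"gripper":0.6},{"travel":[-1,-0.87,0],"dr":[0,0,0],"gripper":0.6},{"travel":[-1,-0.87,0],"dr":[0,0,0],"gripper":0.6}]' 20
python3 -m pendant '[{"travel":[-1,-0.87,0],"dr":[0,0,0],"gripper":0.6},{"travel":[-1,-0.87,0],"dr":[0,0,0],"gripper":0.6},{"travel":[-1,-0.87,0],"dr":[0,0,0],"gripper":0.6},{"travel":[-1,-0.87,0],"dr":[0,0,0],"gripper":0.6},{"travel":[-1,-0.87,0],"dr":[0,0,0],"gripper":0.6}]'
```

```text
t: 0.6
eef_pos: [250.9, 337.3, 231.3]
ee_rot: [-3.141, 0.001, 2.869]
ft_force: [-0.0, 0.2, 0.0]
opening: 34.3
grasp_force: 0.0
t: 1.1
eef_pos: [361.7, 171.8, 231.1]
ee_rot: [-3.141, 0.001, 2.868]
ft_force: [-0.1, 0.9, 0.2]
opening: 33.9
grasp_force: 0.0
```

```bash
python3 -m pendant '[{"travel":[-1,-0.87,0],"dr":[0,0,0],"gripper":0.6},{"travel":[-1,-0.87,0],"dr":[0,0,0],"gripper":0.6},{"travel":[-1,-0.87,0],"dr":[0,0,0],"gripper":0.6},{"travel":[-1,-0.87,0],"dr":[0,0,0],"gripper":0.6},{"travel":[-1,-0.87,0],"dr":[0,0,0],"gripper":0.6}]'
python3 -m pendant '[{"travel":[-0.41,-0.35,0.6],"dr":[0,0,-0.03],"gripper":0.6},{"travel":[-0.41,-0.35,0.6],"dr":[0,0,-0.03],"gripper":0.6},{"travel":[-0.41,-0.35,0.6],"dr":[0,0,-0.03],"gripper":0.6},{"travel":[-0.41,-0.35,0.6],"dr":[0,0,-0.03],"gripper":0.6},{"travel":[-0.41,-0.35,0.6],"dr":[0,0,-0.03],"gripper":0.6}]'
python3 - <<'E'
from rig import ctrl, viewer
import cv2,numpy as np
s=ctrl.state(); print(s['t'],s['eef_pos'],s['ee_rot'],s['opening'],s['ft_force'])
o=np.zeros((570,800,3),np.uint8)
p,d=viewer.capture('scene'); o[:,:]=cv2.resize(p[185:280,230:363,::-1],(800,570),interpolation=cv2.INTER_CUBIC); cv2.imwrite('pics/s1.png',o)
E
```

```text
t: 1.6
eef_pos: [471.9, 6.9, 230.5]
ee_rot: [-3.141, 0.0, 2.871]
ft_force: [0.5, 0.3, -0.5]
opening: 34.1
grasp_force: 0.0
t: 2.1
eef_pos: [514.4, -55.7, 141.6]
ee_rot: [3.141, -0.001, 2.922]
ft_force: [-0.7, 0.1, 0.3]
opening: 34.0
grasp_force: 0.0
2.1 [514.4467982  -55.67444828 141.55985091] [ 3.14132598e+00 -7.67507474e-04  2.92231652e+00] 33.97371392934625 [-0.68033332  0.1013551   0.28201098]
```

View pics/s1.png

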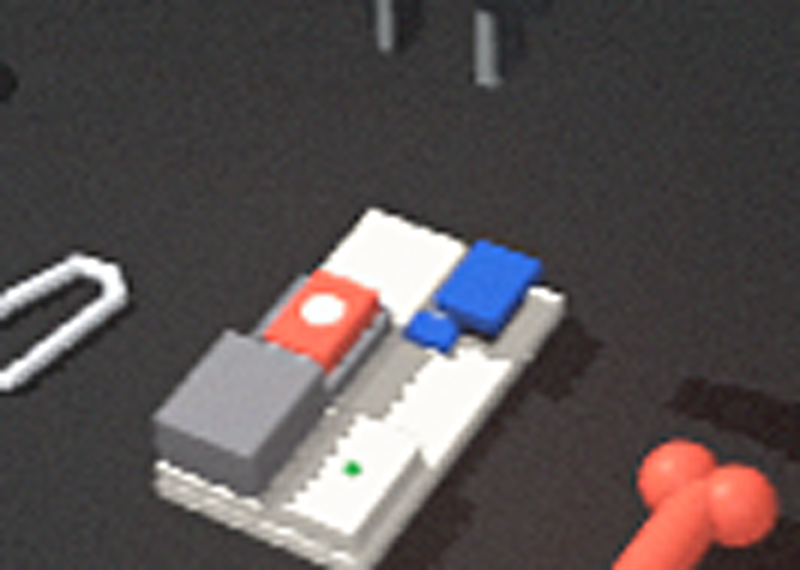

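The fingertips end at crop (387,50) and (488,85). I'll check their spacing and height against the reported TCP.

```bash
python3 - <<'E'
from h import *
np.set_printoptions(precision=1,suppress=True)
q=lambda u,v:(230+(u+.5)*133/800-.5,185+(v+.5)/6-.5)
for z in(138,142,146,150):
    a,b=plane('scene',q(387,50),z),plane('scene',q(488,85),z); print(z,a[:2],b[:2],(a+b)[:2]/2,np.linalg.norm(a-b))
E
```

```text
138 [506.4 -81.2] [515.8 -37.6] [511.1 -59.4] 44.553328474784344
142 [510.9 -79.6] [520.3 -36.3] [515.6 -58. ] 44.30447847295442
146 [515.4 -78.1] [524.7 -35. ] [520.1 -56.5] 44.05562847112435
150 [519.9 -76.5] [529.2 -33.7] [524.5 -55.1] 43.80677846929441
```

```bash
python3 -m pendant '[{"travel":[-0.02,-0.035,0.2],"dr":[0,0,0],"gripper":0.6},{"travel":[-0.02,-0.035,0.4],"dr":[0,0,0],"gripper":0.6},{"travel":[-0.02,-0.035,0.5],"dr":[0,0,0],"gripper":0.6},{"travel":[-0.02,-0.035,0.5],"dr":[0,0,0],"gripper":0.6},{"travel":[-0.02,-0.035,0.5],"dr":[0,0,0],"gripper":0.6}]'
python3 - <<'E'
from rig import ctrl, viewer
import cv2,numpy as np
o=np.zeros((570,800,3),np.uint8)
p,d=viewer.capture('scene'); o[:,:]=cv2.resize(p[185:280,230:363,::-1],(800,570),interpolation=cv2.INTER_CUBIC); cv2.imwrite('pics/s2.png',o)
E
```

```text
t: 2.65
eef_pos: [516.9, -61.9, 67.7]
ee_rot: [-3.142, 0.001, 2.923]
ft_force: [2.0, 0.6, -0.3]
opening: 34.4
grasp_force: 0.0
```

View pics/s2.png

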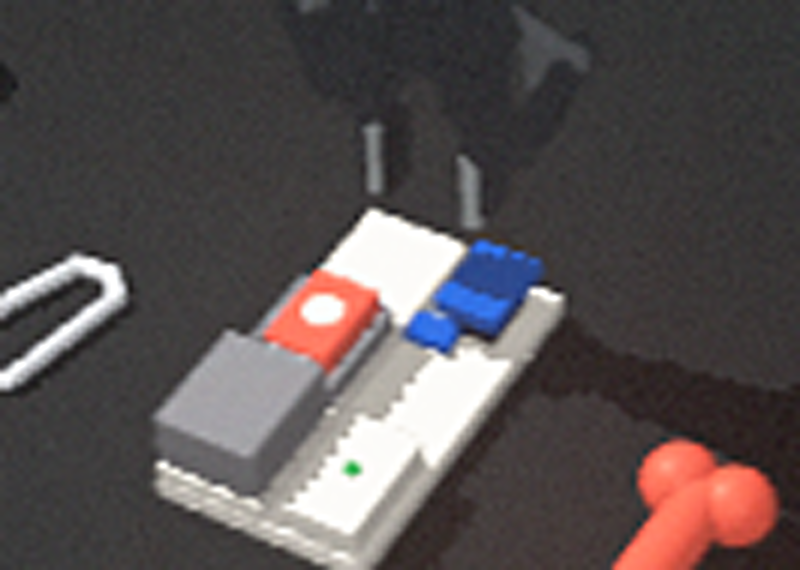

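The fingertips at (375,192) and (472,227) are lined up over the apron and the button. The tips look about 8 mm above the TCP, so I expect button contact near TCP z 27.

```bash
python3 -m pendant '[{"travel":[0,0,0.1],"dr":[0,0,0],"gripper":0.6},{"travel":[0,0,0.2],"dr":[0,0,0],"gripper":0.6},{"travel":[0,0,0.2],"dr":[0,0,0],"gripper":0.6},{"travel":[0,0,0.2],"dr":[0,0,0],"gripper":0.6}]'
python3 -m pendant '[{"travel":[0,0,0.02],"dr":[0,0,0],"gripper":0.6},{"travel":[0,0,0.04],"dr":[0,0,0],"gripper":0.6},{"travel":[0,0,0.04],"dr":[0,0,0],"gripper":0.6}]'
python3 - <<'E'
from rig import ctrl, viewer
import cv2,numpy as np
p,d=viewer.capture('scene'); cv2.imwrite('pics/s3.png',cv2.resize(p[185:280,230:363,::-1],(800,570),interpolation=cv2.INTER_CUBIC))
E
```

```text
t: 3.1
eef_pos: [517.0, -62.5, 37.4]
ee_rot: [-3.142, 0.001, 2.922]
ft_force: [-0.9, -0.8, -0.0]
opening: 34.3
grasp_force: 0.0
t: 3.4
eef_pos: [517.1, -62.6, 30.6]
ee_rot: [3.142, 0.001, 2.922]
ft_force: [1.5, -0.6, 1.9]
opening: 34.4
grasp_force: 0.7
```

View pics/s3.png

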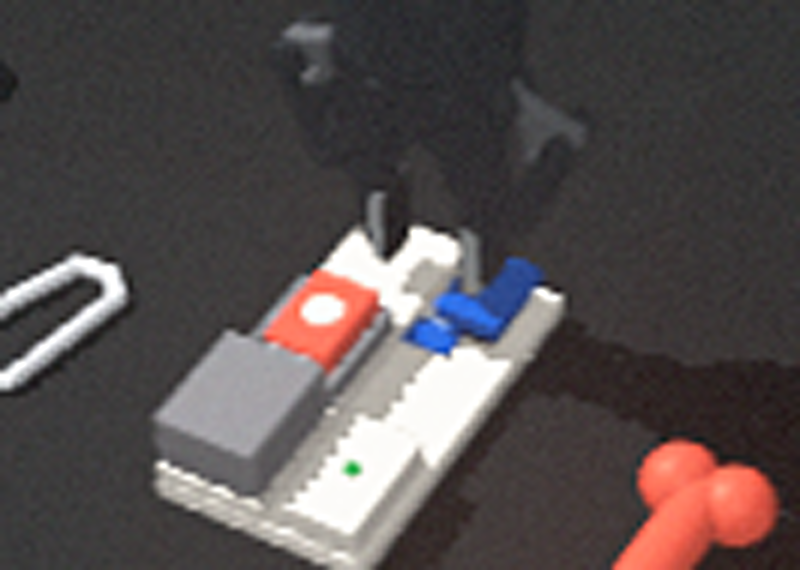

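```bash
python3 - <<'E'
from h import *
q=lambda u,v:(230+(u+.5)*133/800-.5,185+(v+.5)/6-.5)
y=-.222;R=np.array([[np.cos(y),-np.sin(y)],[np.sin(y),np.cos(y)]]);o=np.array([560.5,-95.6])
for n,uv in dict(stop=(380,260),btn=(474,290),btncorner=(435,288),far=(480,240)).items():
  for z in(33,36):print(n,z,np.round(R.T@(plane('scene',q(*uv),z)[:2]-o),1))
from rig import ctrl;s=ctrl.state();print(s['ft_force'],s['eef_pos'],R.T@(np.array(s['eef_pos'][:2])-o))
E
```

```text
stop 33 [-45.    1.3]
stop 36 [-42.4   3. ]
btn 33 [-48.   43.9]
btn 36 [-45.4  45.4]
btncorner 33 [-41.5  29.3]
btncorner 36 [-38.9  30.9]
far 33 [-75.   31.7]
far 36 [-72.2  33.3]
[1.70943595 0.22664074 0.79726594] [516.90863935 -62.59919966  30.5421989 ] [-49.78773532  22.59294046]
```

The stop finger is at dock y ≈ 2 and the button finger at y ≈ 45, both as intended. Now press.

```bash
python3 -m pendant '[{"travel":[0,0,0.01],"dr":[0,0,0],"gripper":0.6},{"travel":[0,0,0.02],"dr":[0,0,0],"gripper":0.6},{"travel":[0,0,0.02],"dr":[0,0,0],"gripper":0.6}]'
python3 -m pendant '[{"travel":[0,0,0.015],"dr":[0,0,0],"gripper":0.6},{"travel":[0,0,0.03],"dr":[0,0,0],"gripper":0.6},{"travel":[0,0,0.03],"dr":[0,0,0],"gripper":0.6}]'
python3 - <<'E'
from rig import ctrl, viewer
import cv2,numpy as np
p,d=viewer.capture('scene'); cv2.imwrite('pics/s4.png',cv2.resize(p[185:280,230:363,::-1],(800,570),interpolation=cv2.INTER_CUBIC))
E
```

```text
t: 3.75
eef_pos: [516.4, -62.5, 27.2]
ee_rot: [-3.142, -0.0, 2.922]
ft_force: [0.4, 0.4, 2.1]
opening: 33.9
grasp_force: 2.5
t: 4.05
eef_pos: [516.4, -62.3, 23.4]
ee_rot: [3.141, 0.0, 2.922]
ft_force: [-5.6, 1.0, 21.0]
opening: 34.0
grasp_force: 11.8
```

View pics/s4.png

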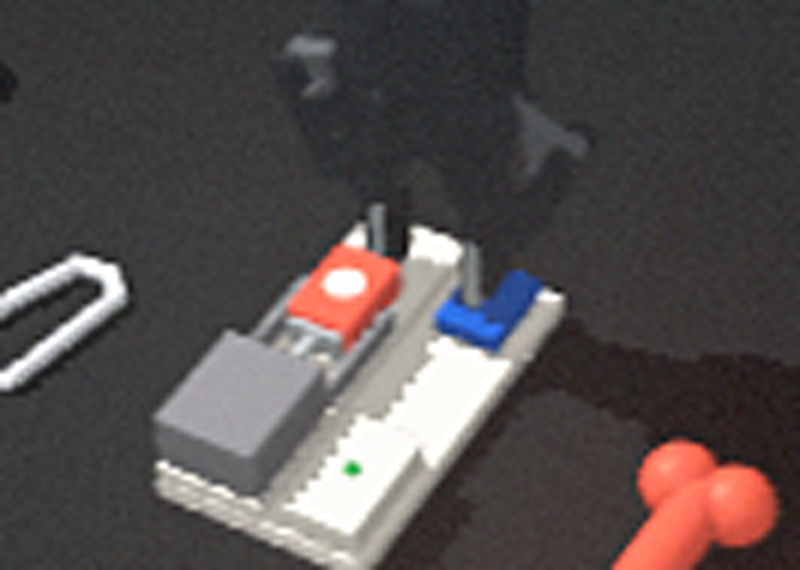

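The tracker has popped out about 17 mm, its dot now at (345,283), and rests against the stop finger. The button is at its end stop with 21 N on it. Hold and confirm.

```bash
python3 -m pendant '[{"travel":[0,0,0],"dr":[0,0,0],"gripper":0.6},{"travel":[0,0,0],"dr":[0,0,0],"gripper":0.6},{"travel":[0,0,0],"dr":[0,0,0],"gripper":0.6},{"travel":[0,0,0],"dr":[0,0,0],"gripper":0.6},{"travel":[0,0,0],"dr":[0,0,0],"gripper":0.6}]'
python3 - <<'E'
from rig import ctrl, viewer
import numpy as np
from h import *
p,d=viewer.capture('scene');
c=np.load('pics/scene0.npy')
q=lambda u,v:(230+(u+.5)*133/800-.5,185+(v+.5)/6-.5)
y=-.222;R=np.array([[np.cos(y),-np.sin(y)],[np.sin(y),np.cos(y)]]);o=np.array([560.5,-95.6])
for n,uv,z in[('dot now',(345,283),38),('dot parked',(323,310),38)]:print(n,R.T@(plane('scene',q(*uv),z)[:2]-o))
for n,uv in[('btn',(520,290)),('dot',(345,283))]:
    u,v=q(*uv);dd=d[round(v),round(u)];T=np.array(viewer.camera_params('scene')['cam_to_world']);a,r=ray('scene',(round(u),round(v)));print(n,a+r*dd/(r@T[:3,2]))
s=ctrl.state();print(s['ft_force'],s['eef_pos'])
E
```

```text
t: 4.6
eef_pos: [516.4, -62.3, 23.4]
ee_rot: [3.141, 0.0, 2.922]
ft_force: [-5.4, 0.6, 19.6]
opening: 34.0
grasp_force: 11.1
dot now [-22.28009103  -1.6318589 ]
dot parked [-4.78467702 -1.46645747]
btn [513.39146796 -25.65907558  27.67536546]
dot [543.29819004 -90.33007179  42.32782986]
[-5.41592552  1.70134944 20.02558378] [516.45428192 -62.3320331   23.44572501]
```

The tracker has travelled 17.5 mm. Its depth reading is 4 mm high, and with the same bias the button top would be about 25 mm, so it is fully down. Force and position are steady, so I'm handing in.

```bash
python3 -c "
from rig import ctrl; print(ctrl.hand_in())"
```

```text
the job is handed in; nothing more can be done
None
```

I handed the job in at about 4.7 s with the blue button held fully down (about 20 N on the tool) and the tracker trapped on the apron, about 17 mm out and pressing on the other finger; the hand-in returned no verdict.

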